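# Set the drilling jig's slotted stop to a sample piece and clamp it

### The arm

A 6-joint arm with a two-finger parallel gripper is mounted at the origin on a cart in front of the work surface, level with it; the furniture and walls round the work are solid. World frame = base frame: x ahead of the robot, y to its left, z up, the work surface at z = 0. Lengths are in mm, angles in rad, forces in N, time in s.
With the tool pointing down it reaches from about 350 to 775 mm from the base axis. Payload 7.3 kg.
Tool frame: the origin (TCP) lies at the very end of the fingers, on their centre line; the grasp point (between the pads) lies 19 mm behind it; z points along the fingers, y is the line along which they close (so a half turn about z gives the same grasp; the last joint's range is limited). The gripper opens to 92 mm and grips with 3 to 60 N. Pads are 19 mm wide; open, the fingers measure 130 mm over their backs; the gripper's body (75 mm by 190 mm) begins 47 mm behind the grasp point.
Start: joints at [0.983, 0.342, 1.524, -0, 1.275, -0.146], TCP at [224.462, 474.618, 226.741] pointing down, gripper open.
Joint ranges: [-2.53, 2.53], [-0.77, 2.02], [0.04, 2.7], [-1, 4.14], [0.28, 2.66], [-3.11, 3.11]. Speed limits (rad/s): [2.57, 2.57, 3.14, 3.14, 3.14, 3.14].

### API

Orientations are given as [roll, pitch, yaw] about the fixed x, y, z axes, in that order (R = Rz(yaw) Ry(pitch) Rx(roll)).
In Python, from plant import * gives the robot as it stands.
- The arm moves only by the tool arm_command, never from a script. Its arguments are lists of equal length, an entry for each row: "gripper": the finger opening in mm, from 0 to 91.8; "dp": the shift along the tool's x, y, z in units of 25 mm (1.0 is 25 mm), a list of three; "twist": the turn about the tool's z in units of 5 degrees (1.0 is 5 degrees). A call has exactly 5 rows; each row shifts and turns the commanded pose from where the row before left it, along the tool's axes as they then stand; what a row does not reach is not made up. A row lasts 1/8 s, in which the tool goes at most 62.5 mm and 10.7 degrees, less where a joint would pass 70% of its speed; a pose out of reach is approached as far as the arm can. A call is refused whole if a number of a shift passes 1 or a number of a turn 1, either way. A call with a gripper value outside its range is refused whole. The fingers move at their own pace and stop on an object; the grip force is fixed at half the most. Time passes only in rows, so rows that do not move let the fingers close, or fill a call up. It gives the time, the measured TCP pose, the force, the opening and the grip force at its end, in the units of the state.
- get_obs(): the state, without advancing time (a new reading comes with each control period).
- capture(name): name is "side" or "top"; returns the picture (384x512x3 uint8, red, green, blue); there is no depth.
- get_calibration(name): a dict with "mtx" (3x3 intrinsics, pixels), "position" and "attitude" of the camera in the world. Camera axes: x right, y down, z forward; pixel columns grow to the right and rows downward; lengths in mm; the calibration is good to about 2 mm. A picture is of the moment at which its call begins. get_calibration takes no time and is no camera call.
- close_job(): hands the job in; it is judged then, once.
The state is a dict: "time": time; "joint_positions": joint angles; "dq": joint speeds; "tau": joint torques, N m; "tool_pos": TCP position; "tcp_rot": TCP orientation; "contact_force": force on the tool from outside, world axes, zero at the start; "moment": the same for the moment, N m; "grip_width": finger opening in mm; "finger_force": force on a finger pad.
Only numpy, scipy, OpenCV 4.12 (cv2) and the standard library are available. Lean on these libraries where they do the work, as an engineer would, in place of code of your own. Each camera call takes 0.05 s, during which the arm holds its last target. There are 200 camera calls.

### The job

Reset the drilling jig to the length of the grey sample duct lying in it: back off the red-knobbed clamp lever, slide the slotted stop bracket along until it presses the sample firmly home against the steel pad of the black end block with no gap at either end, then swing the lever hard round to lock the stop there. Feel for it and press gently: the duct is thin plastic and must not be crushed, the bracket must not be forced while it is clamped, and the other things on the bench stay where they are.

Things in the scene. Friction and masses are not known exactly. Their poses are not given: they have to be found in the camera images.
- jig: Aluminium drilling jig fixed to the bench, bed 86 x 505 x 16 mm. Origin on the bench under the channel's centre line. Axes: z up; y along the channel, from the black end block towards the stop bracket; x away from the robot. Channel 31 mm wide, floor 16 mm over the bench; rear fence 14 mm, front lip 6 mm high. A grey drill-bush bridge crosses it at y = -65 to -135 mm, up to 67 mm over the bench.
- end_block: Black end block, 29 x 30 x 36 mm, fixed in the channel at the -y end of the jig. Origin at the centre of its underside, axes as the jig's. From its +y side a steel pad, 25 x 26 mm, stands out on a screw: the sample's far end must bear on it. The pad's front lies 24 to 42 mm from the origin towards +y, as the screw was last set; that setting is not measured, and the pad does not yield to a push.
- sample_mid (a point): Sample: loose grey offcut of slotted wiring duct, about 26 x 240 x 30 mm (sawn by hand, so the length is only nearly that), lying in the channel with a gap at both ends. This point is its centre, 15 mm over the channel floor; y along it, away from the end block. About 80 g; slides easily. A press of about 10 N (8 to 14) seats it; 20 N crushes it.
- stop_face (a point): Middle of the front (-y) face of the stop bracket, 31 mm over the bench, which must bear on the sample's end. Zinc-grey steel U-bracket in the channel: foot plate 29 x 151 x 5 mm, slotted over the clamp stud, stop plate 42 mm high at its -y end, push lug at its +y end. It slides only along the jig's y, 65 mm at most; unclamped it drags with about 3 N, clamped it holds over 30 N.
- push_lug (a point): Middle of the outer (+y) face of the bracket's upright push lug, 58 mm over the bench: the place to push the bracket towards -y. The lug is 29 mm wide (x), 5 mm thick (y) and ends 70 mm over the bench; the space on its +y side is free.
- clamp_stud (a point): Point on the upright axis of the clamp stud, about which the lever turns, 60 mm over the bench. The stud is fixed to the jig and does not slide with the bracket.
- lever_knob (a point): Centre of the red knob at the end of the black clamp lever, 60 mm over the bench, 65 mm from the stud axis, on the robot's side of the bed: an upright round grip 18 mm across, from 43 to 77 mm over the bench, to be pinched from above or pushed sideways.
- clamp_lever (a joint): Clamp lever in rad: 0 = slack stop, 1.5 = far stop; it grows (tightens) clockwise seen from above. At 0 it points along (-0.643, -0.766) in the jig's x, y. The washer bites from about 0.5 on, below that the bracket is free; tight above 1.25. It stays where left. Turning it takes about 3 N at the knob when slack, rising to about 5 N when tight.
- spool_red: Bystander, not to be disturbed: spool of red wire, 78 x 70 x 45 mm; origin at the centre of its underside.
- spool_blue: Bystander, not to be disturbed: spool of blue wire, 76 x 66 x 40 mm; origin at the centre of its underside.
- spool_yellow: Bystander, not to be disturbed: spool of yellow wire, 79 x 72 x 50 mm; origin at the centre of its underside.
- contactor: Bystander, not to be disturbed: black contactor, 70 x 50 x 48 mm; origin at the centre of its underside.
- term_carton: Bystander, not to be disturbed: larger brown carton, 123 x 93 x 50 mm; origin at the centre of its underside.
- fuse_carton: Bystander, not to be disturbed: smaller brown carton, 83 x 68 x 45 mm; origin at the centre of its underside.
- tape_roll_1: Bystander, not to be disturbed: roll of black tape, 72 x 72 x 20 mm; origin at the centre of its underside.
- terminal_strip_1: Bystander, not to be disturbed: green terminal strip, 46 x 33 x 36 mm; origin at the centre of its underside.

How it is judged:
By the outcome, as a careful person would: the job done as asked, in the order asked, and still so for the second after the job is handed in, with the robot touching nothing.
It also fails if it takes over 67 s, if anything falls off the work surface, if the arm or the gripper's body presses on something with over 40 N, if the wrist force passes 120 N, or if a joint passes its speed limit or range.

## Working session

There is one attempt and no reset: what is moved stays moved. The work goes in short steps, Python scripts to look and compute and a tool call to move; the robot and the scene stay as the last step left them, time stands still between calls to the robot, and variables do not carry over. Pictures are saved under pics/ and viewed, at most 10 in all, crops included, and the job is handed in when it is done.

Besides the shell and the picture viewer there is one more tool, called as name(argument=value, ...) on one line, values as JSON. arm_command: Moves the arm, as the interface text tells. Its arguments: {"type":"object","properties":{"gripper":{"type":"array"},"dp":{"type":"array"},"twist":{"type":"array"}},"required":["gripper","dp","twist"]}

```bash
mkdir -p pics
python3 - <<'E'
from plant import *
import cv2
for n in("top","side"):
    cv2.imwrite(f"pics/{n}0.png",capture(n)[:,:,::-1]); print(n,get_calibration(n))
o=get_obs();print(o)
E
```

```text
top {'mtx': array([[454.24942941,   0.        , 248.19928979],
       [  0.        , 454.24942941, 189.05932648],
       [  0.        ,   0.        ,   1.        ]]), 'position': array([ 305.33971239,   -2.68370217, 1342.09456861]), 'attitude': array([-2.95521506, -0.00786136, -1.57832133])}
side {'mtx': array([[457.66704689,   0.        , 258.16866398],
       [  0.        , 457.66704689, 192.56936972],
       [  0.        ,   0.        ,   1.        ]]), 'position': array([  -33.70321449, -1088.13113852,   730.35051742]), 'attitude': array([-2.06954458, -0.01975367, -0.51894074])}
{'time': 0.1, 'joint_positions': array([ 9.82995569e-01,  3.42643069e-01,  1.52489665e+00,  6.32637048e-06,
        1.27537477e+00, -1.46004073e-01]), 'dq': array([-1.18571969e-03, -3.59507901e-03, -3.58063935e-03,  1.16112580e-03,
       -3.70188666e-04,  4.99583852e-05]), 'tau': array([ 9.01067688e-04, -4.32002771e+01, -2.44698143e+01,  7.18910736e-02,
        5.25475480e-02, -2.54363391e-05]), 'tool_pos': array([224.25872419, 474.31249134, 226.12829745]), 'tcp_rot': array([-3.14028576e+00, -1.98294448e-04,  2.69979399e+00]), 'contact_force': array([ 0.21068544, -0.6275595 , -0.42560692]), 'moment': array([ 0.04502103, -0.00580511,  0.02622932]), 'finger_force': 0.0, 'grip_width': 91.65800852318715}
```

View pics/top0.png

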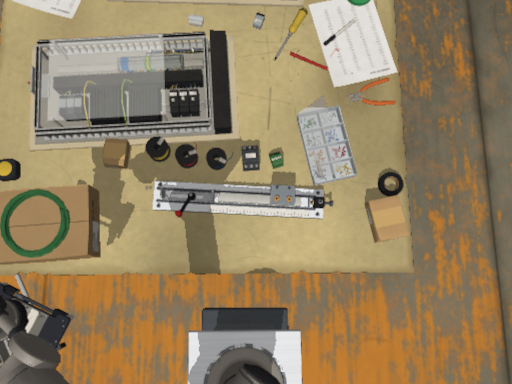

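View pics/side0.png

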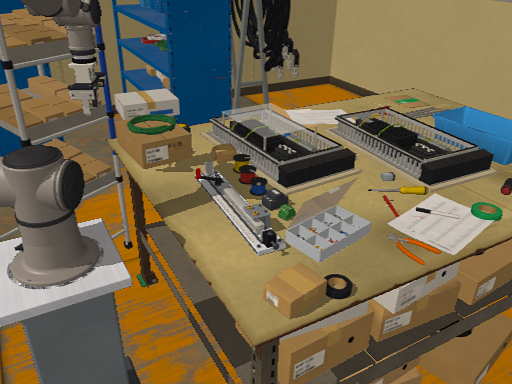

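The top view shows the jig from (153,180) to (326,218), with the end block at the right (~(318,200)), the bridge at ~(284,195), the red knob at ~(180,212) and the stud at ~(192,195). I'll enlarge both views.

Run:
```python
import cv2
a=cv2.imread("pics/top0.png")[170:225,145:335]; cv2.imwrite("pics/tc.png",cv2.resize(a,(760,220),interpolation=cv2.INTER_CUBIC))
a=cv2.imread("pics/side0.png")[145:260,180:300]; cv2.imwrite("pics/sc.png",cv2.resize(a,(600,575),interpolation=cv2.INTER_CUBIC))
```

```text
(no output)
```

View pics/tc.png

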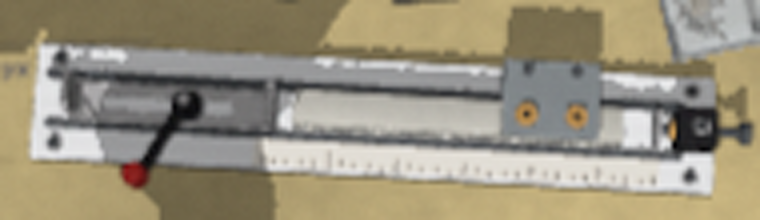

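View pics/sc.png

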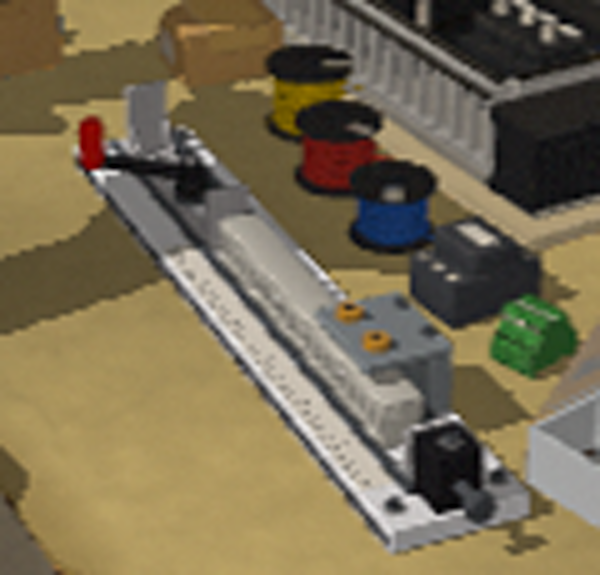

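The crops show the lever pointing at about 145°, so it is tight (~1.5). The sample has gaps at both ends. In the side crop the push lug stands at ~(147,118), and in the top crop at ~(72,92). Now I'll measure.

```bash
cat > h.py <<'E'
import numpy as np, cv2
from plant import *
from scipy.spatial.transform import Rotation as R
def ray(n,uv):
    c=get_calibration(n); M=R.from_euler('xyz',c['attitude']).as_matrix()
    d=M@np.linalg.solve(c['mtx'],np.array([uv[0],uv[1],1.])); return c['position'],d
def plane(n,uv,z):
    p,d=ray(n,uv); return p+d*(z-p[2])/d[2]
def two(uvt,uvs):
    p,d=ray('top',uvt);q,e=ray('side',uvs)
    s=np.linalg.lstsq(np.c_[d,-e],q-p,rcond=None)[0]; a=p+d*s[0];b=q+e*s[1]
    return (a+b)/2,np.linalg.norm(a-b)
def red(im,box):
    x0,y0,x1,y1=box; h=cv2.cvtColor(im[y0:y1,x0:x1],cv2.COLOR_RGB2HSV)
    m=((h[...,0]<8)|(h[...,0]>172))&(h[...,1]>160)&(h[...,2]>60)
    v,u=np.nonzero(m); return (u.mean()+x0,v.mean()+y0),len(u),(v.min()+y0,v.max()+y0)
E
python3 - <<'E'
from h import *
np.set_printoptions(precision=1,suppress=True)
t=cv2.imread("pics/top0.png")[:,:,::-1].copy(); s=cv2.imread("pics/side0.png")[:,:,::-1].copy()
kt=red(t,(168,205,190,222)); ks=red(s,(190,165,204,182)); print(kt,ks,two(kt[0],ks[0]), plane('top',kt[0],70),plane('side',ks[0],60))
T=lambda x,y:(x/4+145-.4,y/4+170-.4); S=lambda x,y:(x/5+180-.4,y/5+145-.4)
C=[plane('top',T(*c),16) for c in((40,43),(32,158),(712,193),(716,80))]
print("corners",np.array(C)); print([np.linalg.norm(C[i]-C[i-1]) for i in range(4)])
C=np.array(C); ax=(C[0]+C[1]-C[2]-C[3]); print('yaw of jig y',np.degrees(np.arctan2(ax[1],ax[0])), C.mean(0))
print("side corners",plane('side',S(392,530),16),plane('side',S(528,490),16))
print("stud",plane('top',T(186,103),60),two(T(186,103),S(192,170)))
print("lug top mid",plane('top',T(72,84),70),"side topL,R",plane('side',S(127,88),70),plane('side',S(164,84),70))
print("stop plate top",plane('top',T(270,103),58), "sample ends",plane('top',T(296,110),46),plane('top',T(622,125),46),"pad",plane('top',T(656,128),40),"block",plane('top',T(697,129),52))
E
```

```text
((np.float64(178.51724137931035), np.float64(213.10344827586206)), 29, (np.int64(211), np.int64(216))) ((np.float64(197.72093023255815), np.float64(173.4418604651163)), 43, (np.int64(168), np.int64(178))) (array([478.6, 184.2,  58.4]), np.float64(0.7672301063371233)) [477.4 182.4  70. ] [477.  181.3  60. ]
corners [[ 583.4  263.4   16. ]
 [ 497.   266.7   16. ]
 [ 467.9 -233.1   16. ]
 [ 552.3 -239.2   16. ]]
[np.float64(503.6234853423059), np.float64(86.41137354146376), np.float64(500.56431469443726), np.float64(84.67730173115704)]
yaw of jig y 86.56237040838026 [525.2  14.5  16. ]
side corners [ 469.4 -234.8   16. ] [ 553.1 -237.7   16. ]
stud [529.7 149.   60. ] (array([534.3, 150.7,  41. ]), np.float64(2.716861627522769))
lug top mid [542.2 229.   70. ] side topL,R [525.6 231.1  70. ] [550.7 225.5  70. ]
stop plate top [529.7  89.1  58. ] sample ends [526.5  71.1  46. ] [ 514.1 -164.6   46. ] pad [ 512.7 -190.    40. ] block [ 509.8 -217.7   52. ]
```

arm_command(gripper=[36,36,36,36,36], dp=[[-0.95,-0.4,0],[-0.95,-0.4,0],[-0.95,-0.4,0],[-0.95,-0.4,0],[-0.95,-0.4,0]], twist=[0,0,0,0,0])

```text
time: 0.72
tool_pos: [310.8, 377.8, 226.4]
tcp_rot: [-3.141, -0.0, 2.7]
contact_force: [0.3, 1.6, 0.8]
grip_width: 46.6
finger_force: 0.0
```

arm_command(gripper=[36,36,36,36,36], dp=[[-0.95,-0.4,0],[-0.95,-0.4,0],[-0.95,-0.4,0],[-0.95,-0.4,0],[-0.95,-0.4,0]], twist=[0,0,0,0,0])

```text
time: 1.35
tool_pos: [396.7, 281.9, 226.4]
tcp_rot: [-3.141, -0.0, 2.7]
contact_force: [-0.1, 0.1, 1.0]
grip_width: 36.1
finger_force: 0.0
```

arm_command(gripper=[36,36,36,36,36], dp=[[-0.95,-0.4,0.7],[-0.95,-0.4,0.8],[-0.95,-0.4,0.8],[-0.8,-0.2,0.8],[0,0,0.8]], twist=[0,0,0,0.8,0.8])

```text
time: 1.98
tool_pos: [464.8, 210.9, 128.2]
tcp_rot: [-3.141, -0.0, 2.556]
contact_force: [-0.5, 0.3, 0.4]
grip_width: 35.9
finger_force: 0.0
```

arm_command(gripper=[36,36,36,36,36], dp=[[-0.5,-0.3,0],[-0.55,-0.33,0],[0,0,0.5],[0,0,0.5],[0,0,0.5]], twist=[0,0,0,0,0])

```text
time: 2.6
tool_pos: [476.8, 184.7, 90.8]
tcp_rot: [-3.141, -0.0, 2.561]
contact_force: [0.3, -0.7, -0.3]
grip_width: 36.2
finger_force: 0.0
```

Run:
```python
from h import *
t=capture('top');s=capture('side')
cv2.imwrite('pics/top1.png',t[:,:,::-1]);cv2.imwrite('pics/side1.png',s[:,:,::-1])
a=cv2.resize(s[130:230,160:280],(600,500),interpolation=cv2.INTER_CUBIC)
cv2.imwrite('pics/s1.png',a[:,:,::-1]); print(get_obs()['tool_pos'])
```

```text
[475.93559789 184.50577459  89.98267692]
```

View pics/s1.png

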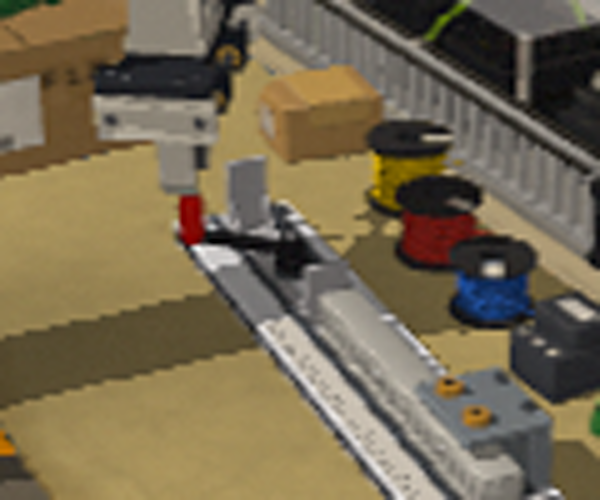

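The gripper sits directly over the red knob, which is at ~(190,218) in the crop. Lowering to straddle it.

arm_command(gripper=[36,36,36,36,36], dp=[[0,-0.03,0.3],[0,0,0.4],[0,0,0.4],[0,0,0.35],[0,0,0]], twist=[0,0,0,0,0])

```text
time: 3.32
tool_pos: [476.3, 183.7, 54.7]
tcp_rot: [-3.141, -0.001, 2.56]
contact_force: [-0.3, -1.2, -0.3]
grip_width: 35.7
finger_force: 0.0
```

Run:
```python
import numpy as np
# arc in tool frame: stud C, knob angle a (world). per row CCW step da
C=np.array([530.5,147.]);p=np.array([477,184.]);r=65
y0=2.561
a=np.radians(146.4); k=C+r*np.array([np.cos(a),np.sin(a)]);print('knob model',k)
# tool axes y = tangent; chord of step d
for d in(4.9,5.0): print(d, 2*r*np.sin(np.radians(d/2))/25)
```

```text
knob model [476.36011935 182.9704507 ]
4.9 0.22228719148647566
5.0 0.22682081429974718
```

arm_command(gripper=[25,25,25,25,25], dp=[[0,-0.03,0.1],[0,0,0.1],[-0.01,-0.227,0],[-0.01,-0.227,0],[-0.01,-0.227,0]], twist=[0,0,-1,-1,-1])

```text
time: 3.95
tool_pos: [470.0, 168.2, 50.9]
tcp_rot: [3.14, 0.002, 2.825]
contact_force: [2.2, 2.2, 0.1]
grip_width: 25.2
finger_force: 1.2
```

arm_command(gripper=[25,25,25,25,25], dp=[[-0.01,-0.227,0],[-0.01,-0.227,0],[-0.01,-0.227,0],[-0.01,-0.227,0],[-0.01,-0.227,0]], twist=[-1,-1,-1,-1,-1])

```text
time: 4.58
tool_pos: [467.1, 140.2, 50.9]
tcp_rot: [3.141, 0.003, -3.022]
contact_force: [2.0, 3.7, -0.5]
grip_width: 24.8
finger_force: 1.3
```

arm_command(gripper=[25,25,25,25,25], dp=[[-0.01,-0.227,0],[-0.01,-0.227,0],[-0.01,-0.227,0],[-0.01,-0.227,0],[-0.01,-0.227,0]], twist=[-1,-1,-1,-1,-1])

```text
time: 5.2
tool_pos: [475.8, 113.6, 50.7]
tcp_rot: [3.141, 0.001, -2.586]
contact_force: [0.5, 3.5, -0.2]
grip_width: 24.9
finger_force: 1.3
```

arm_command(gripper=[25,25,25,25,25], dp=[[-0.01,-0.227,0],[-0.01,-0.227,0],[0,0,0],[0,0.05,0],[0,0.05,0]], twist=[-1,-1,0,0,0])

```text
time: 5.82
tool_pos: [480.4, 106.1, 50.5]
tcp_rot: [-3.142, 0.0, -2.415]
contact_force: [0.4, -0.9, -0.0]
grip_width: 25.0
finger_force: 0.0
```

Run:
```python
from h import *
o=get_obs();print(o['tool_pos'],o['tcp_rot'],o['contact_force'],o['grip_width'],o['finger_force'])
```

```text
[480.40520249 106.11689949  50.51628235] [-3.14155525e+00  1.06937738e-04 -2.41490714e+00] [ 0.37887606 -0.87415212 -0.00416551] 25.011055915901892 0.0
```

arm_command(gripper=[25,25,25,25,25], dp=[[0,0,-0.6],[0,0,-0.8],[0,0,-0.9],[0,0,-0.9],[0,0,0]], twist=[0,0,0,0,0])

```text
time: 6.45
tool_pos: [481.8, 106.1, 132.8]
tcp_rot: [-3.139, 0.004, -2.414]
contact_force: [0.2, 0.2, 0.5]
grip_width: 25.2
finger_force: 0.0
```

arm_command(gripper=[0,0,0,0,0], dp=[[-0.9,0.5,0],[-0.9,0.5,0],[-0.9,0.5,0],[-0.9,0.5,0],[-0.9,0.5,0]], twist=[0,0,0,0,0])

```text
time: 7.08
tool_pos: [522.8, 228.2, 129.8]
tcp_rot: [3.141, -0.001, -2.414]
contact_force: [-0.1, -0.2, -0.0]
grip_width: -0.1
finger_force: 0.0
```

arm_command(gripper=[0,0,0,0,0], dp=[[-0.7,0.4,0],[-0.7,0.35,0],[0,0,0],[0,0,0],[0,0,0]], twist=[0,0,-1,-1,-1])

```text
time: 7.7
tool_pos: [536.1, 264.7, 129.6]
tcp_rot: [3.141, -0.001, -2.149]
contact_force: [0.1, 0.2, 0.1]
grip_width: 0.7
finger_force: 0.0
```

arm_command(gripper=[0,0,0,0,0], dp=[[0,0,0],[0,0,0],[0,0,0],[0,0,0],[0,0,0]], twist=[-1,-1,-1,-1,-1])

```text
time: 8.32
tool_pos: [536.2, 264.6, 129.7]
tcp_rot: [3.14, -0.001, -1.713]
contact_force: [-1.1, -0.8, 0.8]
grip_width: 0.7
finger_force: 0.0
```

arm_command(gripper=[0,0,0,0,0], dp=[[0,0,0],[0,0,0],[0,0,0],[0,0,0],[0,0,0]], twist=[-1,0,0,0,0])

```text
time: 8.95
tool_pos: [536.6, 264.8, 130.5]
tcp_rot: [3.142, 0.0, -1.629]
contact_force: [-0.2, 0.7, 0.9]
grip_width: 0.6
finger_force: 0.0
```

Run:
```python
from h import *
t=capture('top');s=capture('side')
cv2.imwrite('pics/top2.png',t[:,:,::-1]);cv2.imwrite('pics/side2.png',s[:,:,::-1])
kt=red(t,(168,200,240,222));ks=red(s,(185,165,225,195));print(kt,ks,two(kt[0],ks[0]))
f=lambda a:cv2.resize(a,None,fx=4,fy=4,interpolation=cv2.INTER_CUBIC)
a=f(t[165:225,140:335]); b=f(s[140:210,170:290])
im=np.zeros((240+280,780,3),np.uint8);im[:240]=a;im[240:,:480]=b
cv2.imwrite('pics/c2.png',im[:,:,::-1]); o=get_obs();print(o['tool_pos'],o['tcp_rot'])
```

```text
((np.float64(203.88), np.float64(210.76)), 25, (np.int64(208), np.int64(213))) ((np.float64(208.96), np.float64(182.07999999999998)), 50, (np.int64(177), np.int64(187))) (array([485.65466564, 112.05900171,  57.5123725 ]), np.float64(0.7028084091240107))
[536.66503645 264.75811178 130.47982864] [-3.14155214e+00  6.37788046e-05 -1.62888656e+00]
```

View pics/c2.png

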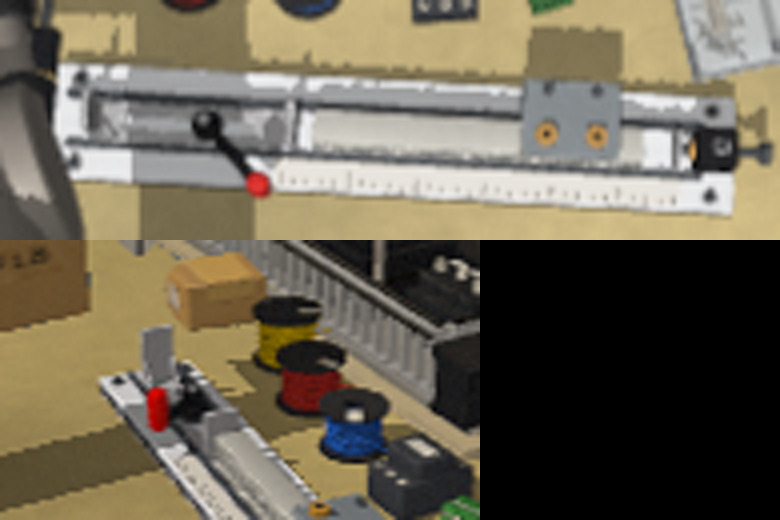

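The knob is now at ~(258,184) in the crop and the lever points towards -y, so it is slack (~0.15). The lug is free and the bystanders haven't moved. Next I'll lower behind the lug and advance.

arm_command(gripper=[0,0,0,0,0], dp=[[0,0,0.7],[0,0,0.8],[0,0,0.8],[0,0,0.85],[0,0,0]], twist=[0,0,0,0,0])

```text
time: 9.68
tool_pos: [535.6, 264.4, 50.3]
tcp_rot: [3.138, -0.001, -1.629]
contact_force: [0.0, -0.1, 0.9]
grip_width: 0.7
finger_force: 0.0
```

arm_command(gripper=[0,0,0,0,0], dp=[[0.15,0,0],[0.15,0,0],[0.15,0,0],[0.15,0,0],[0.15,0,0]], twist=[0,0,0,0,0])

```text
time: 10.3
tool_pos: [535.8, 246.4, 52.1]
tcp_rot: [-3.141, 0.001, -1.629]
contact_force: [-0.2, 2.7, 1.5]
grip_width: 0.4
finger_force: 1.6
```

arm_command(gripper=[0,0,0,0,0], dp=[[0.1,0,0],[0.1,0,0],[0.1,0,0],[0.1,0,0],[0.1,0,0]], twist=[0,0,0,0,0])

```text
time: 10.92
tool_pos: [535.0, 233.5, 51.8]
tcp_rot: [-3.141, 0.0, -1.629]
contact_force: [0.1, 3.3, 1.8]
grip_width: 0.5
finger_force: 1.8
```

arm_command(gripper=[0,0,0,0,0], dp=[[0.08,0,0],[0.08,0,0],[0.08,0,0],[0.08,0,0],[0.08,0,0]], twist=[0,0,0,0,0])

```text
time: 11.55
tool_pos: [534.3, 223.5, 51.7]
tcp_rot: [-3.141, 0.0, -1.629]
contact_force: [0.2, 3.6, 2.2]
grip_width: 0.5
finger_force: 1.7
```

Run:
```python
from h import *
t=capture('top');s=capture('side')
cv2.imwrite('pics/top3.png',t[:,:,::-1]);cv2.imwrite('pics/side3.png',s[:,:,::-1])
f=lambda a,k:cv2.resize(a,None,fx=k,fy=k,interpolation=cv2.INTER_CUBIC)
a=f(t[170:225,200:335],5); b=f(s[170:256,205:290],4)
im=np.zeros((275+344-20,700,3),np.uint8);im[:275,:675]=a;im[275:,:340]=b[:324]
cv2.imwrite('pics/c3.png',im[:,:,::-1]); o=get_obs();print(o['tool_pos'],o['contact_force'])
```

```text
[534.2448016  223.22104655  51.65155073] [0.74577853 2.19498006 0.31379472]
```

View pics/c3.png

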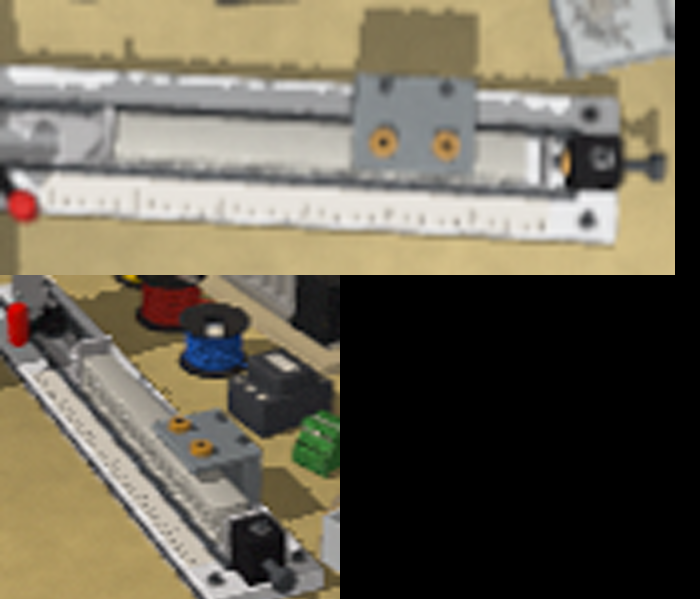

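In the crop, the sample's end is at ~x=530 and the pad at ~545, so roughly 5–8 mm remain. I'll feel forward in fine steps.

arm_command(gripper=[0,0,0,0,0], dp=[[0.02,0,0],[0.02,0,0],[0.02,0,0],[0.02,0,0],[0.02,0,0]], twist=[0,0,0,0,0])

```text
time: 12.28
tool_pos: [534.1, 221.0, 51.7]
tcp_rot: [3.142, 0.0, -1.629]
contact_force: [1.4, 1.9, 0.2]
grip_width: 0.6
finger_force: 1.6
```

arm_command(gripper=[0,0,0,0,0], dp=[[0.012,0,0],[0.012,0,0],[0.012,0,0],[0.012,0,0],[0.012,0,0]], twist=[0,0,0,0,0])

```text
time: 12.9
tool_pos: [534.0, 219.6, 51.7]
tcp_rot: [3.142, 0.0, -1.629]
contact_force: [1.2, 3.3, -0.2]
grip_width: 0.2
finger_force: 1.6
```

arm_command(gripper=[0,0,0,0,0], dp=[[0.01,0,0],[0.01,0,0],[0.01,0,0],[0.01,0,0],[0.01,0,0]], twist=[0,0,0,0,0])

```text
time: 13.52
tool_pos: [533.9, 218.3, 51.7]
tcp_rot: [3.142, 0.0, -1.629]
contact_force: [1.6, 2.8, -0.6]
grip_width: 0.6
finger_force: 1.6
```

Run:
```python
from h import *
for i in range(3):
    capture('top'); o=get_obs();print(o['time'],o['tool_pos'],o['contact_force'])
```

```text
13.575 [533.92998527 218.30798577  51.6996148 ] [ 0.53907413  2.95257851 -0.7309579 ]
13.625 [533.9342691  218.3042677   51.69871022] [ 1.68451805  3.51835856 -1.45985017]
13.675 [533.92725073 218.31542551  51.68566763] [ 0.97034759  3.08993156 -1.47834547]
```

arm_command(gripper=[0,0,0,0,0], dp=[[0.01,0,0],[0.01,0,0],[0.01,0,0],[0.01,0,0],[0.01,0,0]], twist=[0,0,0,0,0])

```text
time: 14.3
tool_pos: [533.9, 217.1, 51.7]
tcp_rot: [3.142, 0.0, -1.629]
contact_force: [0.0, 3.1, -0.8]
grip_width: 0.5
finger_force: 1.6
```

arm_command(gripper=[0,0,0,0,0], dp=[[0.01,0,0],[0.01,0,0],[0.01,0,0],[0.01,0,0],[0.01,0,0]], twist=[0,0,0,0,0])

```text
time: 14.92
tool_pos: [533.8, 215.8, 51.7]
tcp_rot: [3.142, 0.0, -1.629]
contact_force: [1.1, 3.3, -1.0]
grip_width: 0.4
finger_force: 1.6
```

arm_command(gripper=[0,0,0,0,0], dp=[[0.01,0,0],[0.01,0,0],[0.01,0,0],[0.01,0,0],[0.01,0,0]], twist=[0,0,0,0,0])

```text
time: 15.55
tool_pos: [533.7, 214.6, 51.7]
tcp_rot: [3.142, 0.0, -1.629]
contact_force: [1.0, 3.6, -0.8]
grip_width: 0.1
finger_force: 1.6
```

arm_command(gripper=[0,0,0,0,0], dp=[[0.01,0,0],[0.01,0,0],[0.01,0,0],[0.01,0,0],[0.01,0,0]], twist=[0,0,0,0,0])

```text
time: 16.18
tool_pos: [533.6, 213.4, 51.7]
tcp_rot: [3.142, 0.0, -1.629]
contact_force: [0.4, 3.0, -1.1]
grip_width: 0.4
finger_force: 1.6
```

arm_command(gripper=[0,0,0,0,0], dp=[[0.01,0,0],[0.01,0,0],[0.01,0,0],[0.01,0,0],[0.01,0,0]], twist=[0,0,0,0,0])

```text
time: 16.8
tool_pos: [533.6, 212.7, 51.7]
tcp_rot: [-3.141, 0.001, -1.629]
contact_force: [0.9, 7.5, -2.3]
grip_width: 0.1
finger_force: 3.6
```

Run:
```python
from h import *
t=capture('top')
f=lambda a,k:cv2.resize(a,None,fx=k,fy=k,interpolation=cv2.INTER_CUBIC)
p=cv2.imread('pics/top3.png')[:,:,::-1]
s=capture('side');b=f(s[170:256,205:290],4)
im=np.zeros((600,700,3),np.uint8);im[:126]=f(t[190:208,220:320],7);im[130:256]=f(p[190:208,220:320],7);im[256:,:340]=b
cv2.imwrite('pics/c4.png',im[:,:,::-1]); o=get_obs();print(o['tool_pos'],o['contact_force'])
```

```text
[533.64578541 212.77462721  51.77010782] [ 0.46706959  6.9114332  -1.90334326]
```

View pics/c4.png

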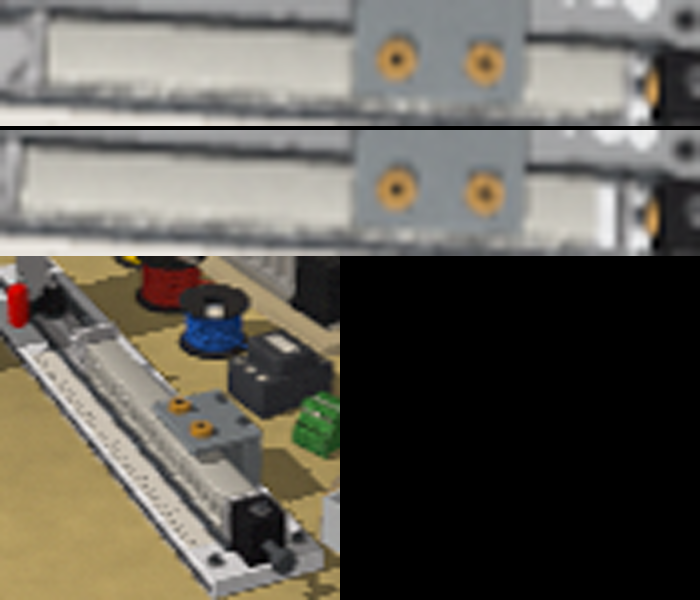

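The sample now meets the pad: in the upper strip its right end reaches the pad at ~(628,75), and the force has risen to ~7 N. I'll press on to about 13 N (3 N drag plus 10 N).

arm_command(gripper=[0,0,0,0,0], dp=[[0.006,0,0],[0.006,0,0],[0.006,0,0],[0.004,0,0],[0,0,0]], twist=[0,0,0,0,0])

```text
time: 17.52
tool_pos: [533.6, 212.7, 51.8]
tcp_rot: [-3.141, 0.002, -1.629]
contact_force: [0.1, 8.0, -2.7]
grip_width: 0.5
finger_force: 4.4
```

Run:
```python
from h import *
for i in range(4):
    capture('top'); o=get_obs();print(o['time'],o['tool_pos'],o['contact_force'])
```

```text
17.575 [533.63460136 212.74287277  51.79569162] [ 0.00933407  8.86876381 -2.17659534]
17.625 [533.66277629 212.7598907   51.79854483] [ 0.40652609  9.37600472 -1.75436004]
17.675 [533.6141831  212.74310541  51.75727819] [ 0.20153122  8.50350731 -3.2432432 ]
17.725 [533.63940942 212.75053261  51.76691849] [-0.22322471  9.39832105 -1.91719259]
```

arm_command(gripper=[0,0,0,0,0], dp=[[0.01,0,0],[0.01,0,0],[0.01,0,0],[0.01,0,0],[0,0,0]], twist=[0,0,0,0,0])

```text
time: 18.35
tool_pos: [533.6, 212.7, 51.8]
tcp_rot: [-3.141, 0.003, -1.629]
contact_force: [1.5, 13.4, -3.2]
grip_width: 0.4
finger_force: 6.5
```

Run:
```python
from h import *
for i in range(4):
    capture('top'); o=get_obs();print(o['time'],o['tool_pos'],o['contact_force'])
```

```text
18.4 [533.62396945 212.69892532  51.80267126] [ 0.30166545 12.88295282 -2.70205466]
18.45 [533.63833406 212.71590298  51.81685937] [ 0.45888806 12.64174537 -3.01377586]
18.5 [533.62899927 212.72718599  51.80718598] [ 1.22996128 12.68188638 -3.53857025]
18.55 [533.62995919 212.70112627  51.79313813] [ 0.45395716 13.82211722 -3.64495789]
```

Pressed home at ~13 N on the lug, with no further movement. I'll back off, rise and return to the knob.

arm_command(gripper=[0,0,0,0,0], dp=[[-0.05,0,0],[-0.1,0,0],[-0.3,0,0],[-0.5,0,0],[-0.1,0,-0.3]], twist=[0,0,0,0,0])

```text
time: 19.18
tool_pos: [534.7, 237.6, 59.0]
tcp_rot: [3.141, -0.0, -1.628]
contact_force: [-0.6, -0.0, 0.5]
grip_width: 0.7
finger_force: 0.0
```

arm_command(gripper=[0,0,0,26,26], dp=[[0,0,-0.8],[0,0,-0.9],[0,0,-0.9],[0,0,-0.2],[0,0,0]], twist=[0,0,0.6,1,1])

```text
time: 19.8
tool_pos: [535.5, 237.0, 130.6]
tcp_rot: [-3.14, 0.001, -1.858]
contact_force: [-1.3, 0.6, -0.5]
grip_width: 16.0
finger_force: 0.0
```

arm_command(gripper=[26,26,26,26,26], dp=[[0,0,0],[0,0,0],[0,0,0],[0,0,0],[0,0,0]], twist=[1,1,1,1,1])

```text
time: 20.42
tool_pos: [535.1, 236.8, 129.8]
tcp_rot: [-3.141, 0.0, -2.295]
contact_force: [0.9, -0.1, 0.6]
grip_width: 26.4
finger_force: 0.0
```

arm_command(gripper=[26,26,26,26,26], dp=[[0,0,0],[0,0,0],[0.78,-0.45,0],[0.78,-0.45,0],[0.78,-0.45,0]], twist=[1,1,0,0,0])

```text
time: 21.05
tool_pos: [510.3, 173.4, 129.8]
tcp_rot: [-3.141, 0.0, -2.466]
contact_force: [-0.3, 0.3, 0.3]
grip_width: 25.7
finger_force: 0.0
```

arm_command(gripper=[26,26,26,26,26], dp=[[0.78,-0.45,0],[0.78,-0.45,0],[0.78,-0.45,0],[0,0,0],[0,0,0]], twist=[0,0,0,0,0])

```text
time: 21.68
tool_pos: [486.4, 111.3, 129.7]
tcp_rot: [-3.141, 0.001, -2.467]
contact_force: [-0.1, -0.5, 0.2]
grip_width: 26.3
finger_force: 0.0
```

Run:
```python
from h import *
o=get_obs();p=o['tool_pos'];y=o['tcp_rot'][2];d=np.array([485.6,112.])-p[:2]
print(p,y,'dp',(d[0]*np.cos(y)+d[1]*np.sin(y))/25,(d[0]*np.sin(y)-d[1]*np.cos(y))/25,(p[2]-50.5)/25)
```

```text
[486.3903     111.33919858 129.68440158] -2.466532704373973 dp 0.008159965599170602 0.040390433716042645 3.167376063043207
```

arm_command(gripper=[34,34,34,34,34], dp=[[0,0.04,0.6],[0,0,0.7],[0,0,0.6],[0,0,0.6],[0,0,0.6]], twist=[0,0,0,0,0])

```text
time: 22.3
tool_pos: [485.4, 111.9, 50.8]
tcp_rot: [-3.142, 0.0, -2.466]
contact_force: [-0.2, 0.4, -0.1]
grip_width: 33.7
finger_force: 0.0
```

arm_command(gripper=[26,26,26,26,26], dp=[[0,0,0.05],[0,0,0],[-0.01,0.227,0],[-0.01,0.227,0],[-0.01,0.227,0]], twist=[0,0,1,1,1])

```text
time: 22.92
tool_pos: [477.1, 125.9, 51.1]
tcp_rot: [-3.14, 0.001, -2.731]
contact_force: [1.5, -3.5, -0.9]
grip_width: 26.2
finger_force: 1.6
```

arm_command(gripper=[26,26,26,26,26], dp=[[-0.01,0.227,0],[-0.01,0.227,0],[-0.01,0.227,0],[-0.01,0.227,0],[-0.01,0.227,0]], twist=[1,1,1,1,1])

```text
time: 23.55
tool_pos: [470.8, 153.5, 51.0]
tcp_rot: [-3.141, -0.0, 3.116]
contact_force: [-1.2, -4.1, 1.4]
grip_width: 26.0
finger_force: 1.7
```

arm_command(gripper=[26,26,26,26,26], dp=[[-0.01,0.227,0],[-0.01,0.227,0],[-0.01,0.227,0],[-0.01,0.227,0],[-0.01,0.227,0]], twist=[1,1,1,1,1])

```text
time: 24.18
tool_pos: [476.9, 180.9, 50.9]
tcp_rot: [-3.14, -0.001, 2.68]
contact_force: [-3.0, -2.6, 1.5]
grip_width: 26.3
finger_force: 1.9
```

arm_command(gripper=[26,26,26,26,26], dp=[[-0.01,0.227,0],[0,0.15,0],[0,0,0],[0,0,0],[0,0,0]], twist=[1,0.7,0,0,0])

```text
time: 24.8
tool_pos: [482.4, 189.3, 50.6]
tcp_rot: [-3.142, 0.0, 2.535]
contact_force: [-3.1, -1.7, 1.1]
grip_width: 26.0
finger_force: 1.4
```

arm_command(gripper=[26,26,26,26,26], dp=[[0,0.08,0],[0,0.08,0],[0,0.08,0],[0,0,0],[0,0,0]], twist=[0.35,0.35,0.35,0,0])

```text
time: 25.42
tool_pos: [486.3, 194.5, 50.5]
tcp_rot: [3.141, 0.0, 2.443]
contact_force: [-1.7, -0.3, -0.4]
grip_width: 25.9
finger_force: 0.7
```

arm_command(gripper=[26,26,26,26,26], dp=[[0,0.08,0],[0,0.08,0],[0,0.04,0],[0,0,0],[0,0,0]], twist=[0.35,0.35,0.2,0,0])

```text
time: 26.05
tool_pos: [488.9, 197.2, 50.3]
tcp_rot: [-3.14, 0.0, 2.363]
contact_force: [-3.9, -5.9, 2.7]
grip_width: 26.0
finger_force: 3.5
```

Run:
```python
from h import *
t=capture('top');s=capture('side')
f=lambda a,k:cv2.resize(a,None,fx=k,fy=k,interpolation=cv2.INTER_CUBIC)
im=np.zeros((600,800,3),np.uint8);im[:240]=f(t[165:225,140:335],4)[:,:780].copy() if 0 else np.pad(f(t[165:225,140:335],4),((0,0),(0,20),(0,0)))
im[240:600,:480]=f(s[140:230,170:290],4)
cv2.imwrite('pics/c5.png',im[:,:,::-1]); o=get_obs();print(o['tool_pos'],o['contact_force'])
print(red(t,(150,200,240,222)),red(s,(185,165,225,195)))
```

```text
[488.93253978 197.15280263  50.37673586] [-2.92113265 -7.54680168  2.21627531]h.py:16: RuntimeWarning: Mean of empty slice.
  v,u=np.nonzero(m); return (u.mean()+x0,v.mean()+y0),len(u),(v.min()+y0,v.max()+y0)
  ret = ret.dtype.type(ret / rcount)
Traceback (most recent call last):
  File "h.py", line 16, in red
    v,u=np.nonzero(m); return (u.mean()+x0,v.mean()+y0),len(u),(v.min()+y0,v.max()+y0)
                                                                ~~~~~^^
ValueError: zero-size array to reduction operation minimum which has no identity
```

View pics/c5.png

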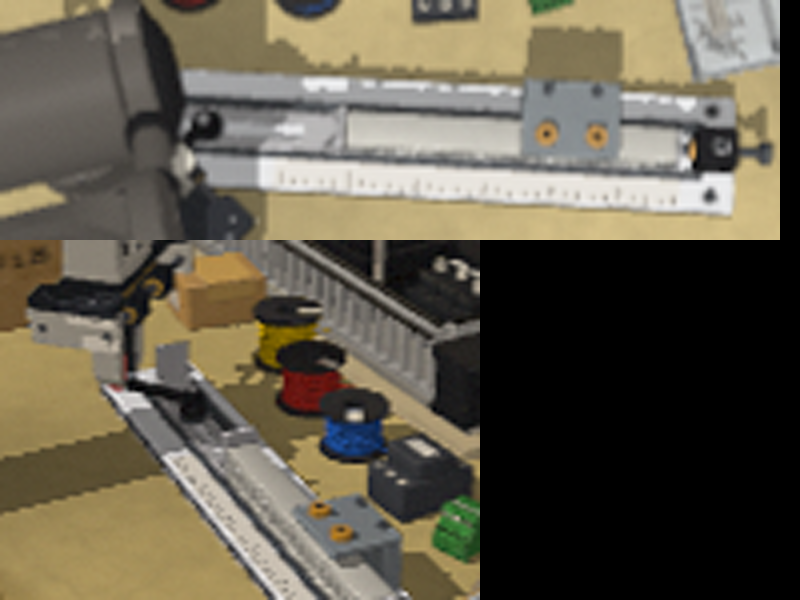

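The lever is against its far stop: the force has risen to ~8 N and the knob is at ~140.5° in world axes, which is 1.5 rad. Both ends of the sample look closed in the picture. I'll release and rise clear.

arm_command(gripper=[30,34,34,34,34], dp=[[0,-0.15,0],[0,0,0],[0,0,0],[0,0,-0.3],[0,0,-0.7]], twist=[0,0,0,0,0])

```text
time: 26.78
tool_pos: [486.4, 195.4, 75.6]
tcp_rot: [-3.141, -0.001, 2.364]
contact_force: [0.1, -0.3, -0.7]
grip_width: 34.0
finger_force: 0.0
```

arm_command(gripper=[34,34,34,34,34], dp=[[0,0,-0.9],[0,0,-0.9],[0,0,-0.9],[0.9,0,0],[0.9,0,0]], twist=[0,0,0,0,0])

```text
time: 27.4
tool_pos: [454.6, 227.4, 143.9]
tcp_rot: [3.14, 0.001, 2.363]
contact_force: [-0.1, 0.3, -0.9]
grip_width: 34.1
finger_force: 0.0
```

arm_command(gripper=[34,34,34,34,34], dp=[[0.9,0.5,0],[0.9,0.5,0],[0.9,0.5,0],[0.5,0.2,0],[0,0,0]], twist=[0,0,0,0,0])

```text
time: 28.02
tool_pos: [427.2, 313.8, 143.2]
tcp_rot: [3.141, 0.0, 2.365]
contact_force: [-0.0, -0.4, 0.1]
grip_width: 34.1
finger_force: 0.0
```

Run:
```python
from h import *
t=capture('top');s=capture('side')
cv2.imwrite('pics/top6.png',t[:,:,::-1])
f=lambda a,k:cv2.resize(a,None,fx=k,fy=k,interpolation=cv2.INTER_CUBIC)
im=np.zeros((600,800,3),np.uint8);im[:240,:780]=f(t[165:225,140:335],4)
im[240:600,:520]=f(s[150:240,170:300],4)
cv2.imwrite('pics/c6.png',im[:,:,::-1]); o=get_obs();print(o['tool_pos'],o['contact_force'])
kt=red(t,(160,205,195,222));ks=red(s,(190,160,208,185));print(kt,ks,two(kt[0],ks[0]))
# change elsewhere on the bench vs. start
d=np.abs(t.astype(int)-cv2.imread('pics/top0.png')[:,:,::-1]).max(2)>40
for n,(x0,y0,x1,y1) in dict(spools=(145,130,232,172),cont=(238,140,290,172),cart=(100,135,132,170),right=(360,165,410,245)).items(): print(n,d[y0:y1,x0:x1].sum())
```

```text
[427.61434011 312.84184481 143.07312407] [-0.38433502 -0.2500309   1.02954414]
((np.float64(175.1851851851852), np.float64(210.88888888888889)), 27, (np.int64(209), np.int64(213))) ((np.float64(198.4736842105263), np.float64(171.55263157894737)), 38, (np.int64(167), np.int64(176))) (array([485.03034817, 193.52606308,  59.86264872]), np.float64(0.2464633812084342))
spools 275
cont 79
cart 670
right 0
```

View pics/c6.png

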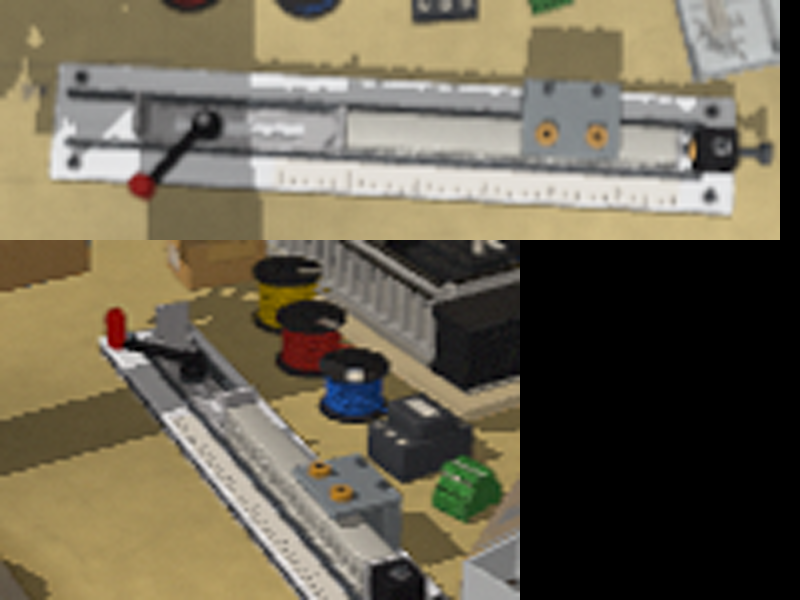

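The lever is at its far stop, with the knob at (142,185) in the crop. The sample meets both the stop plate (~345,130) and the pad (~685,150), and the bystanders haven't moved. The pixel differences from the start picture look like the arm and its shadow. Handing in.

```bash
python3 -c "
from plant import *
print(close_job())"
```

```text
the job is handed in; nothing more can be done
None
```

The job is handed in at about 28 s: lever backed off, sample pressed against the pad with about 10 N (13 N on the lug, less drag), lever locked at its far stop, and no gap or moved bystander seen in the last pictures.

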